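# Set up the torch bench

## Task

Set up the glass bench: put the graphite block flat in the middle of the white tile and stand the brass mould, mouth up, in the middle of the block; stand the loose rod rest on the bench to the left (as the robot sees it) of the bolted-down one, 140 mm from it centre to centre and with the two notches squarely in line. Set the steel dish upright on the bench midway between the two rests, then lay the glass rod across both, resting in their notches and sticking out about equally at either end. Leave the glass jar and the water cup where they stand.

Things in the scene. Friction and masses are not known exactly. Their poses are not given: they have to be found in the camera images.
- post: bolted-down rod rest, fixed: big foot (100 x 60 x 8 mm, four bolts) with a dark steel plate 14 mm thick (along y) whose top forks into a 90-degree V notch, 40 mm wide at the mouth; V bottom 40 mm, tips 63 mm above the bench. Origin: centre of the underside, z up; the notch runs along y, and +y points to the robot's left within about 10 degrees
- tile: square white ceramic tile, 100 x 100 x 8 mm, fixed to the bench. Origin: centre of the underside, z up, x and y along its sides
- rest: loose rod rest, dark steel, 0.25 kg, upright: same notched plate as the bolted one (14 mm thick along y; along x 26 mm wide below the notch, 46 mm at the tips; V bottom 40 mm, tips 63 mm up) on a small foot 50 (x) x 36 (y) x 8 mm without bolts. Origin: centre of the underside, z up; the notch runs along y. Can be gripped across the 14 mm
- block: dark grey graphite block, 80 (x) x 50 (y) x 20 mm (z), about 0.15 kg, loose, lying flat. Origin: centre of the underside
- mould: round brass mould, a thick-walled cup of outside diameter 44 mm, 40 mm high, wall 6 mm, about 0.25 kg, loose, standing with its mouth up. Origin: centre of the underside, z up
- dish: small round steel dish, 56 mm across, 22 mm high, open at the top, wall 3 mm, about 0.09 kg, loose. Its sides are upright from 8 mm above the bench to the rim. Origin: centre of the underside, z up
- rod: pale clear glass rod, 12 mm diameter, 220 mm long, about 0.06 kg, loose, lying on the bench. Origin: the middle of the rod, on its axis (6 mm above the bench as it lies, 48.5 mm when it lies in both notches); x runs along the rod
- jar: small closed glass jar with a black cap, 42 mm diameter, 65 mm high, at the far middle of the bench; to be left alone. Origin: centre of the underside
- pot: dark steel water cup, 52 mm across the rim, 50 mm high, in the middle of the bench; to be left alone. Origin: centre of the underside
There are look-alikes about, which are no part of the job. Leave any brown look-alike of the rod alone.

How it is judged:
On the way:
1. the dish stands between the two rests before the rod is laid (x of dish in the frame of post between -0.015 and 0.015 m and y of dish in the frame of post between 0.055 and 0.085 m and height (world z) of each of dish, rest below 0.004 m and x of rest in the frame of post between -0.012 and 0.012 m and y of rest in the frame of post between 0.128 and 0.152 m and height (world z) of rod below 0.03 m), for 0.2 s.
At the end, for the whole second after the job is handed in: Block flat on tile, centres within 14 mm; mould upright on block within 12 mm; loose rest 140 +/- 12 mm along the bolted rest's +y, 12 mm sideways, 0.15 rad; dish at 70 +/- 15 mm, 15 mm sideways; rod level in both notches, axis 43 to 54 mm up, its middle at 70 +/- 25 mm, 0.12 rad; all at rest (horizontal distance between block and tile below 0.014 m and z of block in the frame of tile between 0.004 and 0.012 m and angle between each of block, mould, rest, dish's own z axis and vertical below 0.1 rad and horizontal distance between mould and block below 0.012 m and z of mould in the frame of block between 0.016 and 0.024 m and x of rest in the frame of post between -0.012 and 0.012 m and y of rest in the frame of post between 0.128 and 0.152 m and height (world z) of each of rest, dish below 0.004 m and angle between the y axis of rest and the y axis of post, either way round below 0.15 rad and x of dish in the frame of post between -0.015 and 0.015 m and y of dish in the frame of post between 0.055 and 0.085 m and x of rod in the frame of post between -0.012 and 0.012 m and y of rod in the frame of post between 0.045 and 0.095 m and height (world z) of rod between 0.043 and 0.054 m and angle between the x axis of rod and the y axis of post, either way round below 0.12 rad and angle between rod's own x axis and vertical between 1.52 and 1.62 rad and linear speed of each of block, mould, rest, dish, rod below 0.02 m/s); the robot touches nothing.
It fails at once if the jar is pushed more than 20 mm from its place or tipped (distance of jar from where it was at the start of the episode above 0.02 m or angle between jar's own z axis and vertical above 0.3 rad).
It fails at once if the water cup is pushed more than 20 mm from its place or tipped (distance of pot from where it was at the start of the episode above 0.02 m or angle between pot's own z axis and vertical above 0.3 rad).
It also fails if it takes over 112 s, if anything falls off the work surface, if the arm or the gripper's body presses on something with over 40 N, if the wrist force passes 120 N, or if a joint passes its speed limit or range.

## Robot

A 7-joint arm with a two-finger parallel gripper is mounted at the origin on the work surface. World frame = base frame: x ahead of the robot, y to its left, z up, the work surface at z = 0. Lengths are in m, angles in rad, forces in N, time in s.
With the tool pointing down it reaches from about 0.425 to 0.875 m from the base axis. Payload 9.9 kg.
Tool frame: the origin (TCP) lies at the very end of the fingers, on their centre line; the grasp point (between the pads) lies env.tcp_to_grasp behind it (env.tcp_to_grasp is the distance from the TCP to the grasp point, in m); z points along the fingers, y is the line along which they close (so a half turn about z gives the same grasp; the last joint's range is limited). The gripper opens to 85 mm and grips with 20 to 120 N. Pads are 22 mm wide; open, the fingers measure 114 mm over their backs; the gripper's body (76 mm by 85 mm) begins 54 mm behind the grasp point. The pads swing forward as they close: fully open they stand 13 mm farther back than shut.
Start: joints at [-1.314, 0.576, 0.025, 1.437, -0.015, 1.129, -0.057], TCP at [0.226, 0.636, 0.21] pointing down, gripper open.
Joint ranges: [-2.76, 2.76], [-0.34, 2.15], [-1.52, 1.57], [0.19, 2.46], [-1.09, 4.23], [0.17, 1.99], [-2.82, 2.82]. Speed limits (rad/s): [2.22, 2.22, 3.01, 3.01, 3.14, 3.14, 3.14].

## Interface

Orientations are given as a unit quaternion [w, x, y, z].
In Python, from cell import env gives the robot as it stands. The module is installed in compiled form; this text tells all that it offers.
- The arm moves only by the tool move_arm, never from a script. Its argument "plan" is a list of rows, each a list of 7 numbers: the shift along the tool's x, y, z in m, then the turn, a rotation vector about the tool's x, y, z in rad, then the opening, from 0 (shut) to 1 (fully open). In form: [[tx, ty, tz, ax, ay, az, grip], ...]. A call has 1 to 12 rows; each row is the pose to reach, as a shift and turn from the pose commanded when the call began, along the tool's axes at that moment; what a row does not reach only later rows make up. A row lasts 1/8 s, in which the tool goes at most 62.5 mm and 10.7 degrees, less where a joint would pass 70% of its speed; a pose out of reach is approached as far as the arm can. A call with a gripper value outside its range is refused whole. The fingers move at their own pace and stop on an object; "grip_force" is the grip in N (left out, the last holds). Time passes only in rows, so rows that repeat a pose let the fingers close. It gives the time, the measured TCP pose, the force, the opening and the grip force at its end, in the units of the state.
- env.get_obs(): the state, without advancing time (a new reading comes with each control period).
- env.read_camera(name): name is "side" or "top"; returns the picture (384x512x3 uint8, red, green, blue); there is no depth.
- env.get_calibration(name): a dict with "intrinsics" (3x3 intrinsics, pixels), "R" (3x3) and "t" (3): a world point X has camera coordinates R X + t. Camera axes: x right, y down, z forward; pixel columns grow to the right and rows downward; lengths in m; the calibration is good to about 2 mm. A picture is of the moment at which its call begins. get_calibration takes no time and is no camera call.
- env.hand_in(): hands the job in; it is judged then, once.
The state is a dict: "clock": time; "q": joint angles; "joint_velocities": joint speeds; "tau": joint torques, N m; "ee_pos": TCP position; "tcp_rot": TCP orientation; "wrist_force": force on the tool from outside, world axes, zero at the start; "ft_torque": the same for the moment, N m; "opening": opening from 0.0 (shut) to 1.0 (fully open); "grasp_force": force on a finger pad.
Only numpy, scipy, OpenCV 4.12 (cv2) and the standard library are available. Lean on these libraries where they do the work, as an engineer would, in place of code of your own. Each camera call takes 0.05 s, during which the arm holds its last target. There are 200 camera calls.

## Working session

There is one attempt and no reset: what is moved stays moved. The work goes in short steps, Python scripts to look and compute and a tool call to move; the robot and the scene stay as the last step left them, time stands still between calls to the robot, and variables do not carry over. Pictures are saved under pics/ and viewed, at most 14 in all, crops included, and the job is handed in when it is done.

Besides the shell and the picture viewer there is one more tool, called as name(argument=value, ...), one argument or row to a line, values as JSON. move_arm: Moves the arm, as the interface text tells. Its arguments: {"type":"object","properties":{"plan":{"type":"array"},"grip_force":{"type":"number"}},"required":["plan"]}

```bash
mkdir -p pics; cat > h.py <<'E'
import numpy as np, cv2
from cell import env
def shot(n,f):
    im=env.read_camera(n); cv2.imwrite('pics/'+f,im[:,:,::-1]); return im
def ray(n,uv,z):
    c=env.get_calibration(n);R=np.array(c['R']);t=np.array(c['t']);K=np.array(c['intrinsics'])
    d=R.T@np.linalg.solve(K,[uv[0],uv[1],1.]);o=-R.T@t
    return o+d*(z-o[2])/d[2]
def proj(n,X):
    c=env.get_calibration(n);p=np.array(c['intrinsics'])@(np.array(c['R'])@np.array(X)+np.array(c['t']));return p[:2]/p[2]
E
python3 - <<'E'
from h import *
np.set_printoptions(precision=4,suppress=True)
a=shot('top','top0.png');b=shot('side','side0.png')
for n in('top','side'):
    c=env.get_calibration(n);print(n,c['intrinsics'],-np.array(c['R']).T@np.array(c['t']),np.array(c['R']))
print(env.get_obs(),env.tcp_to_grasp)
for n,i in(('top',a),('side',b)):cv2.imwrite(f'pics/{n}0b.png',cv2.resize(i[:,:,::-1],(800,600),interpolation=cv2.INTER_CUBIC))
E
```

```text
top [[408.0803   0.     258.1432]
 [  0.     408.0803 192.0329]
 [  0.       0.       1.    ]] [ 0.2292 -0.0103  1.1927] [[ 0.012  -0.9999 -0.0015]
 [-0.9829 -0.0115 -0.1837]
 [ 0.1837  0.0037 -0.983 ]]
side [[369.7504   0.     253.2469]
 [  0.     369.7504 194.6036]
 [  0.       0.       1.    ]] [ 0.3736 -0.7526  0.9085] [[ 0.9926 -0.121   0.0048]
 [-0.0888 -0.7539 -0.6509]
 [ 0.0824  0.6457 -0.7591]]
{'clock': 0.1, 'q': array([-1.3138,  0.5764,  0.0249,  1.4378, -0.015 ,  1.129 , -0.0565]), 'joint_velocities': array([-0.0009, -0.0014,  0.0008, -0.0005, -0.    ,  0.0007,  0.0004]), 'tau': array([  0.0079, -76.73  ,   2.2584, -28.6603,   0.0159,   0.0086,
        -0.    ]), 'ee_pos': array([0.2255, 0.6358, 0.2093]), 'tcp_rot': array([-0.0001,  0.1696,  0.9855, -0.0007]), 'wrist_force': array([ 0.6157,  0.3803, -0.3518]), 'ft_torque': array([-0.0211,  0.0056, -0.0122]), 'grasp_force': 0.0, 'opening': 1.0013352419194745} 0.0187
```

View pics/top0b.png

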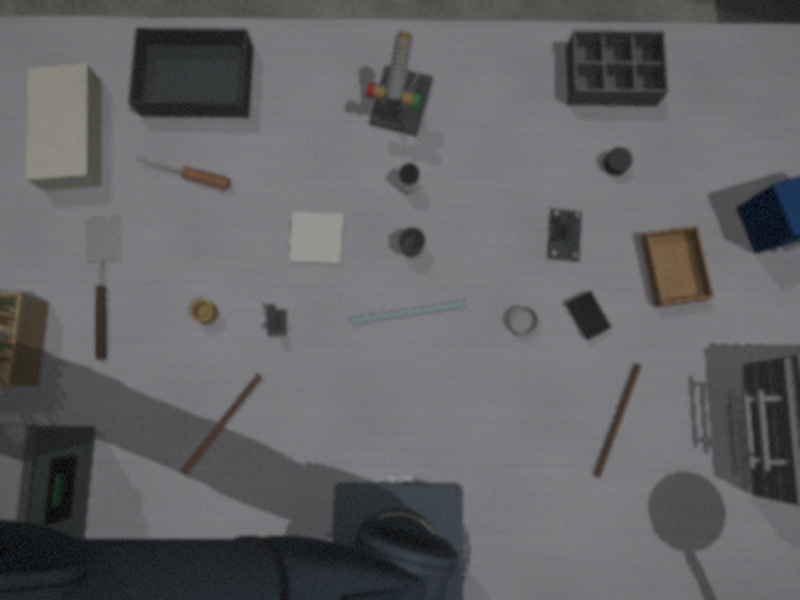

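View pics/side0b.png

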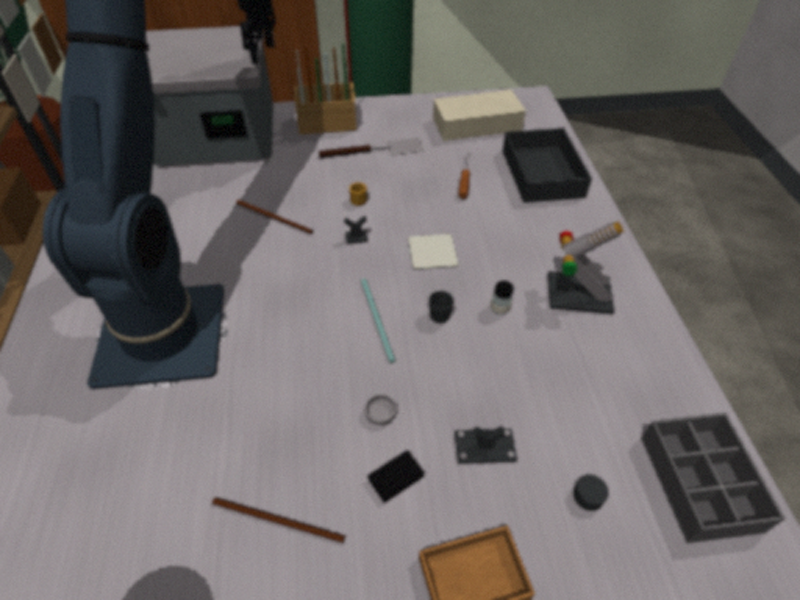

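```bash
python3 - <<'E'
from h import *
import cv2
i=cv2.imread('pics/top0.png');s=cv2.imread('pics/side0.png')
hsv=cv2.cvtColor(i,cv2.COLOR_BGR2HSV).astype(int);g=cv2.cvtColor(i,cv2.COLOR_BGR2GRAY)
def blob(name,mask,x0,y0,x1,y1,z):
    m=np.zeros(g.shape,np.uint8);m[y0:y1,x0:x1]=mask[y0:y1,x0:x1]*255
    c=max(cv2.findContours(m,0,1)[0],key=cv2.contourArea)
    w=np.array([ray('top',p[0],z)[:2] for p in c],np.float32)*1000
    (cx,cy),(a,b),th=cv2.minAreaRect(w)
    if a<b:a,b=b,a;th+=90
    M=cv2.moments(w.reshape(-1,1,2));(ex,ey),er=cv2.minEnclosingCircle(w)
    print(name,'rect',np.round([cx,cy,a,b,(th+90)%180-90],1),'centroid',np.round([M['m10']/M['m00'],M['m01']/M['m00']],1),'circ',np.round([ex,ey,er],1))
bg=g[180,240];print('bg',bg)
blob('post',g<85,340,125,380,172,.008)
blob('block',g<75,355,180,395,222,.02)
blob('tile',g>140,180,130,225,175,.008)
blob('rod',(hsv[...,1]>45)&(hsv[...,0]>60)&(hsv[...,0]<110),220,185,302,212,.006)
blob('mould',(hsv[...,1]>80)&(hsv[...,0]<40),115,185,145,212,.03)
blob('restdark',g<85,160,188,190,220,.008)
blob('dish',abs(g.astype(int)-0)<100,318,190,348,218,.015)
f=lambda im,x,y,w,h,W,H:cv2.resize(im[y:y+h,x:x+w],(W,H),interpolation=cv2.INTER_CUBIC)
A=f(i,156,184,40,40,400,300*4//3)[:300*4//3];B=f(s,210,130,40,40,400,400)
cv2.imwrite('pics/c1.png',np.hstack([A,B]))
A=f(i,310,120,80,100,320,400);B=f(s,230,240,110,90,480,400)
cv2.imwrite('pics/c2.png',np.hstack([A,B]))
E
```

```text
bg 124
post rect [ 583.3 -312.8   99.9   61.8   -5.1] centroid [ 581.7 -312.6] circ [ 582.2 -311.4   54.6]
block rect [ 425.3 -348.1   80.    54.3   27.2] centroid [ 425.2 -348.2] circ [ 425.8 -347.6   44.8]
tile rect [573.3 165.2  94.7  94.4  -1.4] centroid [573.5 165.1] circ [574.5 164.4  64.2]Traceback (most recent call last):
  File "<stdin>", line 17, in <module>
  File "<stdin>", line 7, in blob
ValueError: max() iterable argument is empty
```

```bash
python3 - <<'E'
from h import *
i=cv2.imread('pics/top0.png');s=cv2.imread('pics/side0.png')
hsv=cv2.cvtColor(i,cv2.COLOR_BGR2HSV).astype(int);g=cv2.cvtColor(i,cv2.COLOR_BGR2GRAY)
print(i[196,265],hsv[196,265],hsv[190,250], i[199,130])
def blob(name,mask,x0,y0,x1,y1,z):
    m=np.zeros(g.shape,np.uint8);m[y0:y1,x0:x1]=mask[y0:y1,x0:x1]*255
    cs=cv2.findContours(m,0,1)[0]
    if not cs: print(name,'none');return
    c=max(cs,key=cv2.contourArea)
    w=np.array([ray('top',p[0],z)[:2] for p in c],np.float32)*1000
    (cx,cy),(a,b),th=cv2.minAreaRect(w)
    if a<b:a,b=b,a;th+=90
    (ex,ey),er=cv2.minEnclosingCircle(w)
    print(name,'rect',np.round([cx,cy,a,b,(th+90)%180-90],1),'circ',np.round([ex,ey,er],1))
b=i.astype(int)
blob('rod',(b[...,1]-b[...,2]>12),220,185,302,212,.006)
blob('mould',(b[...,2]-b[...,0]>25),115,185,145,212,.03)
blob('restdark',g<85,160,188,190,220,.008)
blob('dish',g<100,318,190,348,218,.015)
f=lambda im,x,y,w,h,W,H:cv2.resize(im[y:y+h,x:x+w],(W,H),interpolation=cv2.INTER_CUBIC)
cv2.imwrite('pics/c1.png',np.hstack([f(i,156,184,40,40,400,400),f(s,210,130,40,40,400,400)]))
cv2.imwrite('pics/c2.png',np.hstack([f(i,310,120,80,100,320,400),f(s,230,240,110,90,480,400)]))
E
```

```text
[118 116 111] [ 99  15 118] [128   8 130] [ 66  95 113]
rod rect [429.8 -14.8 215.3   9.7 -80.9] circ [430.1 -14.8 107.7]
mould rect [421.7 367.1  46.7  40.1  47.7] circ [422.3 366.7  24. ]
restdark rect [410.5 235.1  57.5  35.4   2.6] circ [410.5 235.   32.3]
dish rect [ 413.3 -223.5   61.7   53.1  -89.3] circ [ 416.  -224.    31.7]
```

View pics/c1.png

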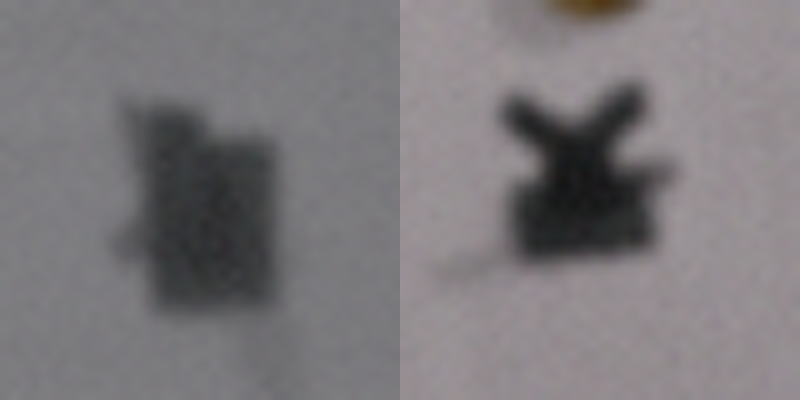

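View pics/c2.png

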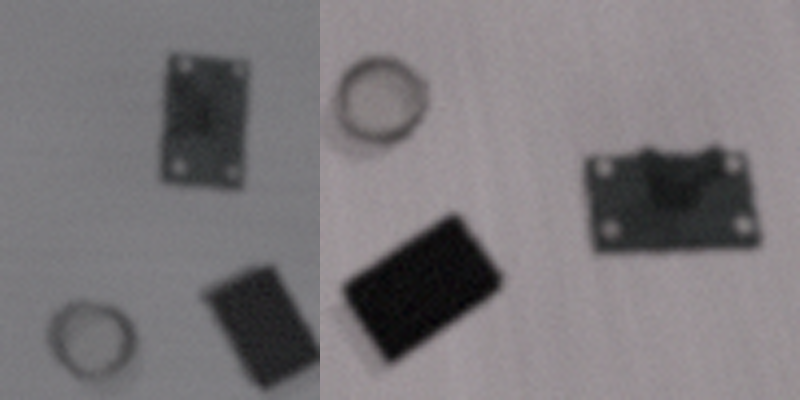

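The candidates, at pixels in the 800x600 top view: 
- **Rod:** the pale rod at (407,312). The brown ones at (222,424) and (617,420) are look-alikes.
- **Post:** the bolted foot at (564,235).
- **Loose rest:** (276,319).
- **Block:** (587,315), the only loose black slab.
- **Dish:** the ring at (520,320).
- **Mould:** brass, at (203,311).
- **Left alone:** pot (411,241), jar (409,177), and the dark cylinder at (617,160), which is a look-alike.

The crops show the loose rest upright with its plate thin along y, the bolted post, the dish ring and the block.

```bash
cat >> h.py <<'E'
from scipy.spatial.transform import Rotation as Ro
def go(xyz,deg=None):
    """shift/turn in tool axes from the current pose; deg = world heading of the finger line (mod 180), tool down"""
    o=env.get_obs();q=np.array(o['tcp_rot']);R=Ro.from_quat(q[[1,2,3,0]])
    y=R.as_matrix()[:,1];h=np.degrees(np.arctan2(y[1],y[0]))
    if deg is None: deg=h
    d=(deg-h+90)%180-90;a=np.radians(h+d)
    Y=np.array([np.cos(a),np.sin(a),0]);Z=np.array([0,0,-1.]);T=Ro.from_matrix(np.c_[np.cross(Y,Z),Y,Z])
    print('from',np.round(o['ee_pos'],4),'head',round(h,1),'shift',np.round(R.inv().apply(np.array(xyz)-o['ee_pos']),4),'turn',np.round((R.inv()*T).as_rotvec(),3),'q7',round(o['q'][6],2),'t',o['clock'])
E
python3 - <<'E'
from h import *
T=np.array([(185,66),(239,70),(180,166),(233,172)])/4.+[310,120]
S=np.array([(604,168),(733,163),(611,229),(743,224)],float);S=np.c_[230+(S[:,0]-320)/4.364,240+S[:,1]/4.444]
t=np.array([ray('top',p,.009) for p in T])[:,:2]*1000;s=np.array([ray('side',p,.009) for p in S])[:,:2]*1000
for w in(t,s):print(np.round(w,1).tolist(),w.mean(0))
an=lambda v:np.degrees(np.arctan2(v[1],v[0]))
print('top long',an(t[0]-t[2]),an(t[1]-t[3]),'short-90',an(t[0]-t[1])-90,an(t[2]-t[3])-90)
print('side',an(s[1]-s[0]),an(s[3]-s[2]),an(s[0]-s[2])-90,an(s[1]-s[3])-90)
print('rest',ray('top',(177.4,206.4),.008),'sidefoot',[ray('side',(210+x/10-40,130+y/10),.008) for x,y in((515,250),(655,242))])
go([.425,-.348,.15],27+90);go([.425,-.348,.15],0)
E
```

```text
[[624.8, -300.7], [622.1, -341.4], [546.6, -294.5], [542.4, -333.9]] [ 583.96611302 -317.64600955]
[[547.2, -293.1], [627.0, -299.3], [543.7, -332.7], [623.2, -339.0]] [ 585.29661229 -315.99916444]
top long -4.571973992009249 -5.397251114351449 short-90 -3.7812559814253035 -6.035300587521604
side -4.4090713817607154 -4.536320311802382 -5.107081461994895 -5.508294902456186
rest [0.40483159 0.2305914  0.008     ] sidefoot [array([0.38231601, 0.20923013, 0.008     ]), array([0.43176225, 0.20758982, 0.008     ])]
from [0.2255 0.6358 0.2093] head 70.5 shift [-0.5169 -0.8604  0.0605] turn [-0.001 -0.001 -0.812] q7 -0.06 t 0.1
from [0.2255 0.6358 0.2093] head 70.5 shift [-0.5169 -0.8604  0.0605] turn [-1.00e-03  1.00e-03  1.23e+00] q7 -0.06 t 0.1
```

```bash
python3 - <<'E'
from h import *
go([.406,.2285,.10],90)
E
```

```text
from [0.2255 0.6358 0.2093] head 70.5 shift [-0.3063 -0.3234  0.1097] turn [-0.001 -0.    -0.341] q7 -0.06 t 0.1
```

move_arm(
  plan=[
    [-0.04,-0.04,0.01,0,0,-0.05,1],
    [-0.08,-0.08,0.03,0,0,-0.1,1],
    [-0.12,-0.12,0.04,0,0,-0.15,1],
    [-0.16,-0.16,0.05,0,0,-0.2,1],
    [-0.2,-0.2,0.06,0,0,-0.25,1],
    [-0.24,-0.24,0.08,0,0,-0.3,1],
    [-0.28,-0.28,0.1,0,0,-0.34,0.6],
    [-0.306,-0.3234,0.11,0,0,-0.341,0.6],
    [-0.306,-0.3234,0.11,0,0,-0.341,0.6],
    [-0.306,-0.3234,0.11,0,0,-0.341,0.6],
  ],
)

```text
clock: 1.35
ee_pos: [0.406, 0.2297, 0.1001]
tcp_rot: [0.0, 0.0, 1.0, 0.0]
wrist_force: [-0.0, 1.5, 0.2]
opening: 0.602
grasp_force: 0.0
```

```bash
python3 - <<'E'
from h import *
i=shot('top','t1.png');s=shot('side','s1.png')
f=lambda im,x,y,w,h:cv2.resize(im[y:y+h,x:x+w,::-1],(400,400),interpolation=cv2.INTER_CUBIC)
cv2.imwrite('pics/c3.png',np.hstack([f(i,146,174,60,60),f(s,200,120,60,60)]))
go([.406,.2285,.022],90)
E
```

```text
from [0.4058 0.2307 0.1002] head 90.1 shift [-0.0002 -0.0023  0.0782] turn [0.001 0.    0.002] q7 0.92 t 1.45
```

View pics/c3.png

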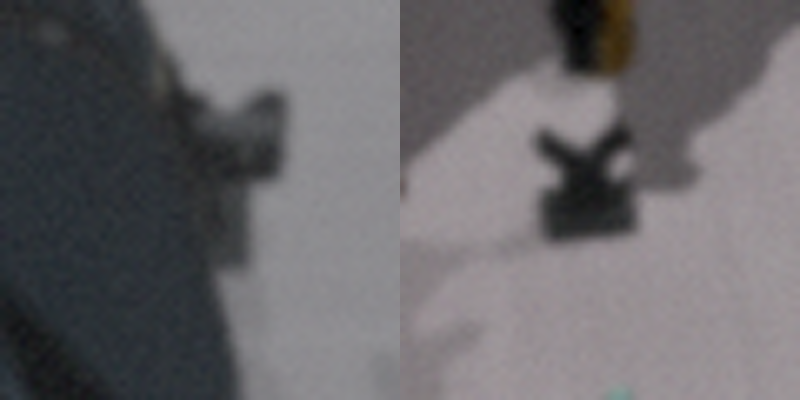

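The view shows the rest under the fingers, with its notch arms near (585,150) in the crop. The plate is in line with the fingers, so I descend and grip.

move_arm(
  plan=[
    [0,-0.002,0.04,0,0,0,0.6],
    [0,-0.002,0.078,0,0,0,0.6],
    [0,-0.002,0.078,0,0,0,0.3],
    [0,-0.002,0.078,0,0,0,0],
    [0,-0.002,0.078,0,0,0,0],
    [0,-0.002,0.078,0,0,0,0],
    [0,-0.002,0.078,0,0,0,0],
    [0,-0.002,0.04,0,0,0,0],
    [0,-0.002,-0.02,0,0,0,0],
    [0,-0.002,-0.02,0,0,0,0],
  ],
  grip_force=50,
)

```text
clock: 2.7
ee_pos: [0.4079, 0.2281, 0.1237]
tcp_rot: [0.003, 0.0, 1.0, 0.002]
wrist_force: [0.3, 0.9, -3.5]
opening: 0.135
grasp_force: 49.1
```

```bash
python3 - <<'E'
from h import *
go([.596,-.1765,.12],85)
i=shot('top','t2.png');s=shot('side','s2.png')
f=lambda im,x,y,w,h:cv2.resize(im[y:y+h,x:x+w,::-1],(400,400),interpolation=cv2.INTER_CUBIC)
cv2.imwrite('pics/c4.png',f(s,190,80,80,80))
E
```

```text
from [0.4079 0.2281 0.1237] head 90.0 shift [-0.1882 -0.4046  0.0033] turn [0.004 0.006 0.087] q7 0.92 t 2.7
```

View pics/c4.png

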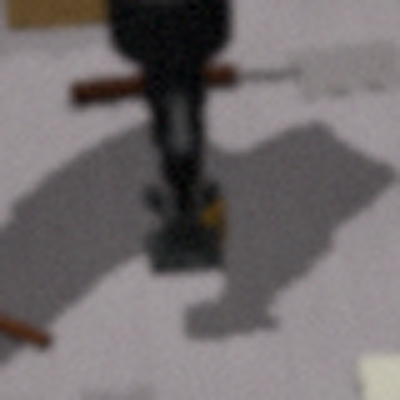

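The rest is held upright, with its foot at crop (186,250). I carry it over the bench.

move_arm(
  plan=[
    [-0.02,-0.05,0,0,0,0.02,0],
    [-0.04,-0.1,0,0,0,0.04,0],
    [-0.065,-0.15,0,0,0,0.06,0],
    [-0.09,-0.2,0,0,0,0.087,0],
    [-0.115,-0.25,0,0,0,0.087,0],
    [-0.14,-0.3,0,0,0,0.087,0],
    [-0.165,-0.35,0,0,0,0.087,0],
    [-0.185,-0.39,0,0,0,0.087,0],
    [-0.188,-0.4045,0,0,0,0.087,0],
    [-0.188,-0.4045,0.03,0,0,0.087,0],
    [-0.188,-0.4045,0.03,0,0,0.087,0],
  ],
)

```text
clock: 4.18
ee_pos: [0.5912, -0.1759, 0.0867]
tcp_rot: [-0.003, 0.043, 0.999, 0.001]
wrist_force: [-0.0, 0.2, -2.4]
opening: 0.131
grasp_force: 49.1
```

```bash
python3 - <<'E'
from h import *
go([.596,-.1765,.0225],85)
s=shot('side','s3.png');i=shot('top','t3.png')
f=lambda im,x,y,w,h:cv2.resize(im[y:y+h,x:x+w,::-1],(400,400),interpolation=cv2.INTER_CUBIC)
cv2.imwrite('pics/c5.png',np.hstack([f(i,280,90,110,110),f(s,240,200,110,110)]))
E
```

```text
from [ 0.5912 -0.1759  0.0867] head 85.1 shift [-0.0053 -0.0003  0.0642] turn [ 0.002 -0.007  0.001] q7 1.69 t 4.175
```

View pics/c5.png

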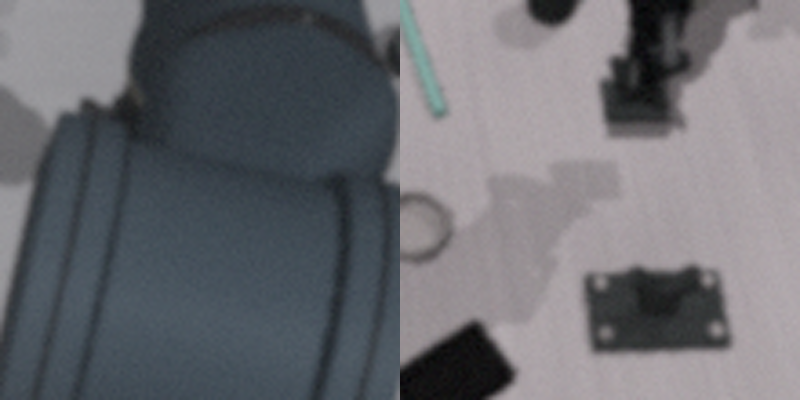

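The side view shows the rest held between pot and post, foot at about crop (638,105). I lower it.

move_arm(
  plan=[
    [-0.003,0,0.03,0,0,0,0],
    [-0.003,0,0.055,0,0,0,0],
    [-0.003,0,0.062,0,0,0,0],
    [-0.003,0,0.062,0,0,0,0],
    [-0.003,0,0.062,0,0,0,0],
  ],
)

```text
clock: 4.9
ee_pos: [0.5978, -0.1777, 0.0293]
tcp_rot: [0.001, 0.043, 0.999, -0.0]
wrist_force: [-0.0, 0.0, -1.5]
opening: 0.136
grasp_force: 49.2
```

```bash
python3 - <<'E'
from h import *
go([.596,-.1765,.022],85)
print(env.get_obs()['wrist_force'])
s=shot('side','s4.png')
f=lambda im,x,y,w,h:cv2.resize(im[y:y+h,x:x+w,::-1],(800,600),interpolation=cv2.INTER_CUBIC)
cv2.imwrite('pics/c6.png',f(s,260,210,96,72))
E
```

```text
from [ 0.5978 -0.1777  0.0293] head 85.0 shift [0.0019 0.0011 0.0073] turn [-0.     0.002  0.001] q7 1.68 t 4.9
[-0.00513546  0.01740426 -1.51034461]
```

View pics/c6.png

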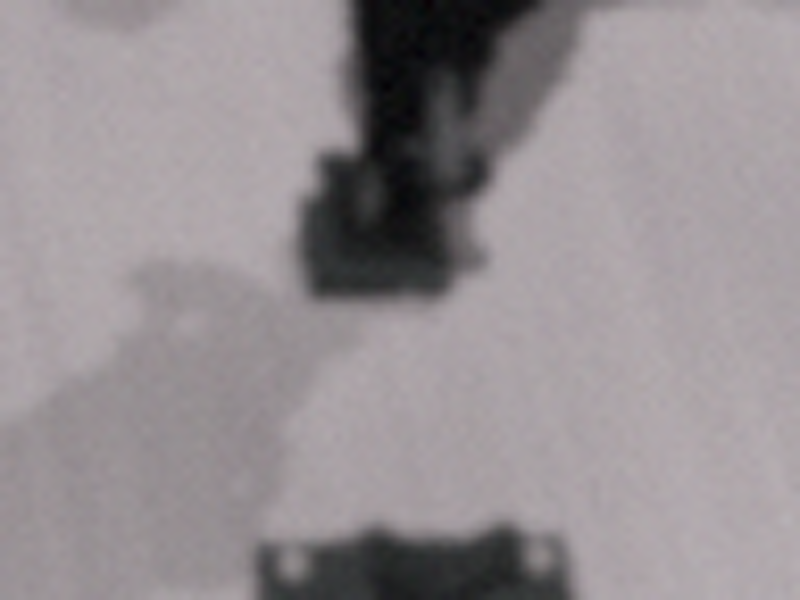

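Rest seen at crop (375,250), roughly squared to the post at (415,570) and still a few mm up. I check the foot front edge by rays, then lower it.

```bash
python3 - <<'E'
from h import *
P=[ray('side',(260+x/8.333,210+y/8.333),.007)*1000 for x,y in((308,297),(447,293))]
print(np.round(P,1),np.degrees(np.arctan2(*(P[1]-P[0])[[1,0]])), 'centre',np.mean(P,0)[:2]+18*np.array([.087,.996]))
E
```

```text
[[ 572.8 -192.3    7. ]
 [ 620.8 -196.4    7. ]] -4.840816584831375 centre [ 598.39439626 -176.4242613 ]
```

move_arm(
  plan=[
    [0.002,0.001,0.005,0,0,0,0],
    [0.002,0.001,0.008,0,0,0,0],
    [0.002,0.001,0.008,0,0,0,0],
  ],
)

```text
clock: 5.32
ee_pos: [0.5959, -0.1753, 0.0224]
tcp_rot: [0.001, 0.043, 0.999, 0.0]
wrist_force: [-5.1, 5.4, 23.6]
opening: 0.136
grasp_force: 52.3
```

move_arm(
  plan=[
    [0.002,0.001,0.008,0,0,0,0.5],
    [0.002,0.001,0.008,0,0,0,0.5],
    [0.002,0.001,0.008,0,0,0,0.5],
    [0.002,0.001,-0.03,0,0,0,0.5],
    [0.002,0.001,-0.08,0,0,0,0.5],
    [0.03,-0.01,-0.12,0,0,-0.18,1],
    [0.07,-0.02,-0.12,0,0,-0.36,1],
    [0.11,-0.03,-0.12,0,0,-0.54,1],
    [0.15,-0.05,-0.12,0,0,-0.72,1],
    [0.17,-0.06,-0.11,0,0,-0.9,1],
  ],
)

```text
clock: 6.58
ee_pos: [0.4186, -0.2228, 0.1306]
tcp_rot: [-0.0, -0.397, 0.918, -0.001]
wrist_force: [0.9, -0.3, -0.5]
opening: 1.001
grasp_force: 0.0
```

```bash
python3 - <<'E'
from h import *
go([.416,-.224,.10],175)
s=shot('side','s5.png')
g=cv2.cvtColor(s,cv2.COLOR_RGB2GRAY)
m=np.zeros_like(g);m[210:256,270:340]=(g[210:256,270:340]<80)*255
c=max(cv2.findContours(m,0,1)[0],key=cv2.contourArea);print('rest bbox',cv2.boundingRect(c))
E
```

```text
from [ 0.4186 -0.2228  0.1306] head 136.8 shift [0.0027 0.0011 0.0306] turn [-0.001 -0.001 -0.666] q7 2.61 t 6.575
rest bbox (296, 228, 18, 18)
```

```bash
python3 - <<'E'
from h import *
print(ray('side',(243.8,262.4),.013),ray('top',(332.9,205),.022))
s=cv2.imread('pics/side0.png');g=cv2.cvtColor(s,cv2.COLOR_BGR2GRAY)
m=np.zeros_like(g);m[246:280,228:260]=(g[246:280,228:260]<115)*255
c=max(cv2.findContours(m,0,1)[0],key=cv2.contourArea);x,y,w,h=cv2.boundingRect(c);print(x,y,w,h,ray('side',(x+w/2-.5,y+h/2-.5),.012))
go([.416,-.224,.004])
E
```

```text
[ 0.41513594 -0.23226394  0.013     ] [ 0.41215441 -0.22317572  0.022     ]
233 253 22 20 [ 0.41432771 -0.23189735  0.012     ]
from [ 0.4154 -0.2235  0.1291] head 137.3 shift [-0.0004 -0.001   0.1251] turn [ 0.002 -0.003  0.   ] q7 2.62 t 6.625
```

move_arm(
  plan=[
    [0.003,-0.001,0.05,0,0,0,1],
    [0.003,-0.001,0.1,0,0,0,1],
    [0.003,-0.001,0.12,0,0,0,1],
    [0.003,-0.001,0.125,0,0,0,1],
    [0.003,-0.001,0.125,0,0,0,0.5],
    [0.003,-0.001,0.125,0,0,0,0.3],
    [0.003,-0.001,0.125,0,0,0,0.3],
    [0.003,-0.001,0.125,0,0,0,0.3],
  ],
  grip_force=30,
)

```text
clock: 7.62
ee_pos: [0.4194, -0.2246, 0.0055]
tcp_rot: [0.0, -0.395, 0.919, -0.0]
wrist_force: [-0.6, -0.4, -0.1]
opening: 0.3
grasp_force: 0.0
```

```bash
python3 - <<'E'
from h import *
s=shot('side','s6.png');i=shot('top','t6.png')
f=lambda im,x,y,w,h:cv2.resize(im[y:y+h,x:x+w,::-1],(400,400),interpolation=cv2.INTER_CUBIC)
cv2.imwrite('pics/c7.png',np.hstack([f(i,290,120,100,100),f(s,210,210,100,100)]))
E
```

```text
(no output)
```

View pics/c7.png

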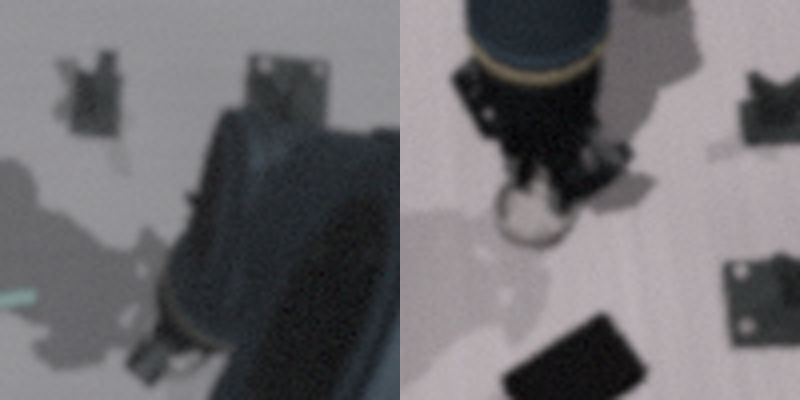

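```bash
python3 - <<'E'
from h import *
o=env.get_obs();p=np.array(o['ee_pos']);Y=np.array([-.733,.68,0])
for k in(-.027,-.0125,0,.0125,.027):
  q=proj('side',p+k*Y+[0,0,.005]);print(k,[400+(q[0]-210)*4,(q[1]-210)*4])
for dz in(0,.022):
  for d in((.414,-.226),(.415,-.232)):
    q=proj('side',[*d,dz]);print(d,dz,[400+(q[0]-210)*4,(q[1]-210)*4])
E
```

```text
-0.027 [np.float64(571.5399871084625), np.float64(221.41025625709563)]
-0.0125 [np.float64(554.5514493717067), np.float64(210.49663559497003)]
0 [np.float64(540.0520079534116), np.float64(201.18203736974328)]
0.0125 [np.float64(525.6856540782759), np.float64(191.95293602384777)]
0.027 [np.float64(509.1850104280753), np.float64(181.35274380779958)]
(0.414, -0.226) 0 [np.float64(532.9165730765549), np.float64(211.46988577197203)]
(0.415, -0.232) 0 [np.float64(535.238937304754), np.float64(218.84876240562744)]
(0.414, -0.226) 0.022 [np.float64(532.4113390992602), np.float64(195.1177940375269)]
(0.415, -0.232) 0.022 [np.float64(534.7701174529773), np.float64(202.55714535483207)]
```

The dish at crop (536,212) hasn't moved. The fingers closed above its rim, because the open pads sit farther back. I lift, open, shift 7 mm and go lower.

move_arm(
  plan=[
    [0.003,0,-0.04,0,0,0,0.6],
    [0.007,0,-0.04,0,0,0,1],
    [0.007,0,-0.04,0,0,0,1],
    [0.007,0,-0.02,0,0,0,1],
    [0.007,0,0,0,0,0,1],
    [0.007,0,0.007,0,0,0,1],
    [0.007,0,0.0105,0,0,0,1],
    [0.007,0,0.0105,0,0,0,1],
  ],
)

```text
clock: 8.72
ee_pos: [0.4144, -0.2294, -0.0055]
tcp_rot: [-0.0, -0.396, 0.918, 0.0]
wrist_force: [0.7, -0.2, 0.0]
opening: 1.002
grasp_force: 0.0
```

move_arm(
  plan=[
    [0,0,0,0,0,0,0.7],
    [0,0,0,0,0,0,0.58],
    [0,0,0,0,0,0,0.58],
    [0,0,0,0,0,0,0.58],
  ],
  grip_force=30,
)

```text
clock: 9.22
ee_pos: [0.4146, -0.2296, -0.0046]
tcp_rot: [0.0, -0.395, 0.919, -0.001]
wrist_force: [-2.2, 1.1, 11.8]
opening: 0.621
grasp_force: 29.1
```

move_arm(
  plan=[
    [0,0,-0.03,0,0,0,0.55],
    [0,0,-0.08,0,0,0.1,0.55],
    [0,0,-0.13,0,0,0.28,0.55],
    [0,0,-0.13,0,0,0.46,0.55],
    [0,0,-0.13,0,0,0.64,0.55],
    [0,0,-0.13,0,0,0.82,0.55],
    [0,0,-0.13,0,0,1.0,0.55],
    [0,0,-0.13,0,0,1.18,0.55],
    [0,0,-0.13,0,0,1.36,0.55],
    [0,0,-0.13,0,0,1.54,0.55],
    [0,0,-0.13,0,0,1.72,0.55],
    [0,0,-0.13,0,0,1.9,0.55],
  ],
)

```text
clock: 10.72
ee_pos: [0.4143, -0.2293, 0.1247]
tcp_rot: [0.0, 0.52, 0.854, 0.0]
wrist_force: [-0.3, 0.6, -1.3]
opening: 0.614
grasp_force: 31.8
```

```bash
python3 - <<'E'
from h import *
go([.590,-.246,.12],-3)
print(env.get_obs()['opening'],env.get_obs()['grasp_force'])
E
```

```text
from [ 0.4143 -0.2293  0.1247] head 27.4 shift [-0.0957  0.1483  0.0048] turn [ 0.    -0.     0.531] q7 1.06 t 10.725
0.6142226090292727 31.816298542544246
```

move_arm(
  plan=[
    [-0.02,0.03,0,0,0,0.15,0.55],
    [-0.045,0.07,0,0,0,0.3,0.55],
    [-0.07,0.11,0,0,0,0.45,0.55],
    [-0.095,0.148,0,0,0,0.53,0.55],
    [-0.096,0.148,0.04,0,0,0.53,0.55],
    [-0.096,0.148,0.07,0,0,0.53,0.55],
    [-0.096,0.148,0.07,0,0,0.53,0.55],
    [-0.096,0.148,0.07,0,0,0.53,0.55],
  ],
)

```text
clock: 11.72
ee_pos: [0.5905, -0.246, 0.0557]
tcp_rot: [0.001, 0.723, 0.691, 0.0]
wrist_force: [-0.3, -0.3, -0.5]
opening: 0.613
grasp_force: 32.0
```

```bash
python3 - <<'E'
from h import *
go([.590,-.246,-.002],-3)
s=shot('side','s8.png')
cv2.imwrite('pics/c8.png',cv2.resize(s[205:301,250:378,::-1],(800,600),interpolation=cv2.INTER_CUBIC))
E
```

```text
from [ 0.5905 -0.246   0.0557] head -2.7 shift [-0.     -0.0006  0.0577] turn [0.001 0.    0.006] q7 0.59 t 11.725
```

View pics/c8.png

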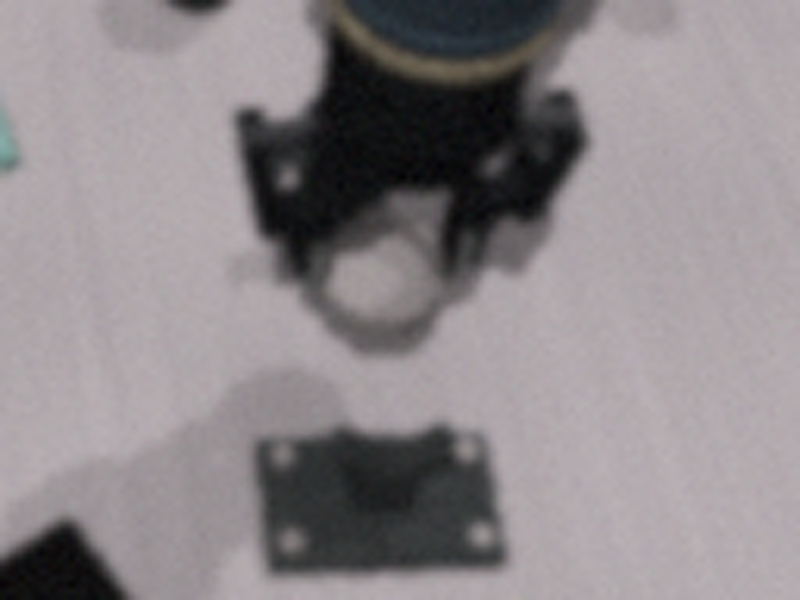

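The dish is level in the fingers at crop (378,280), and the post is at (380,500). I check its offset from the TCP by ray.

```bash
python3 - <<'E'
from h import *
for dx,z in(((378,275),.082),((378,352),.060)):
  print(ray('side',(250+dx[0]/6.25,205+dx[1]/6.25),z))
E
```

```text
[ 0.58935628 -0.25329179  0.082     ]
[ 0.58674847 -0.27703039  0.06      ]
```

move_arm(
  plan=[
    [0,0,0.03,0,0,0,0.55],
    [0,0,0.05,0,0,0,0.55],
    [0,0,0.057,0,0,0,0.55],
    [0,0,0.06,0,0,0,0.55],
    [0,0,0.06,0,0,0,0.55],
  ],
)

```text
clock: 12.4
ee_pos: [0.5906, -0.2459, -0.0042]
tcp_rot: [0.001, 0.723, 0.691, 0.0]
wrist_force: [-1.4, 1.6, 2.0]
opening: 0.613
grasp_force: 32.4
```

move_arm(
  plan=[
    [0.004,0,0,0,0,0,0.55],
    [0.004,0,0,0,0,0,1],
    [0.004,0,0,0,0,0,1],
    [0.004,0,0,0,0,0,1],
    [0.004,0,-0.03,0,0,0,1],
    [0.004,0,-0.08,0,0,0,1],
    [0.004,0,-0.13,0,0,0,1],
  ],
)

```text
clock: 13.28
ee_pos: [0.5899, -0.2415, 0.1256]
tcp_rot: [-0.0, 0.723, 0.691, -0.0]
wrist_force: [0.6, 0.4, 0.3]
opening: 0.997
grasp_force: 0.0
```

```bash
python3 - <<'E'
from h import *
go([.430,-.0148,.11],9)
E
```

```text
from [ 0.5899 -0.2415  0.1256] head -2.6 shift [ 0.2191 -0.1702  0.0158] turn [-0.001 -0.    -0.203] q7 0.55 t 13.275
```

move_arm(
  plan=[
    [0.04,-0.03,0,0,0,-0.05,0.5],
    [0.08,-0.06,0,0,0,-0.1,0.5],
    [0.12,-0.09,0,0,0,-0.15,0.5],
    [0.16,-0.12,0,0,0,-0.2,0.5],
    [0.2,-0.155,0,0,0,-0.203,0.5],
    [0.219,-0.17,0.015,0,0,-0.203,0.5],
    [0.219,-0.17,0.04,0,0,-0.203,0.5],
    [0.219,-0.17,0.07,0,0,-0.203,0.5],
    [0.219,-0.17,0.07,0,0,-0.203,0.5],
  ],
)

```text
clock: 14.4
ee_pos: [0.4293, -0.0151, 0.0534]
tcp_rot: [-0.001, 0.65, 0.76, -0.001]
wrist_force: [-1.4, -1.0, -0.4]
opening: 0.497
grasp_force: 0.0
```

```bash
python3 - <<'E'
from h import *
go([.430,-.0148,.003],9)
s=shot('side','s9.png').astype(int)
m=((s[...,1]-s[...,0]>12)*255).astype(np.uint8);m[:170]=0;m[240:]=0;m[:,:220]=0;m[:,262:]=0
pts=np.array([ray('side',(x,y),.006)[:2] for y,x in zip(*np.nonzero(m))],np.float32)*1000
print(len(pts),cv2.minAreaRect(pts),proj('side',[.43,-.0148,.006]))
g=cv2.cvtColor(s.astype(np.uint8),cv2.COLOR_RGB2GRAY)
np.save('g.npy',g)
cv2.imwrite('pics/c9.png',cv2.resize(s[165:285,210:370,::-1].astype(np.uint8),(800,600),interpolation=cv2.INTER_CUBIC))
E
```

```text
from [ 0.4293 -0.0151  0.0534] head 9.0 shift [0.0001 0.0009 0.0504] turn [-0.003 -0.    -0.   ] q7 0.44 t 14.4
195 ((429.8918762207031, -26.586341857910156), (13.677579879760742, 200.63731384277344), 9.303674697875977) [241.31251497 202.89760163]
```

View pics/c9.png

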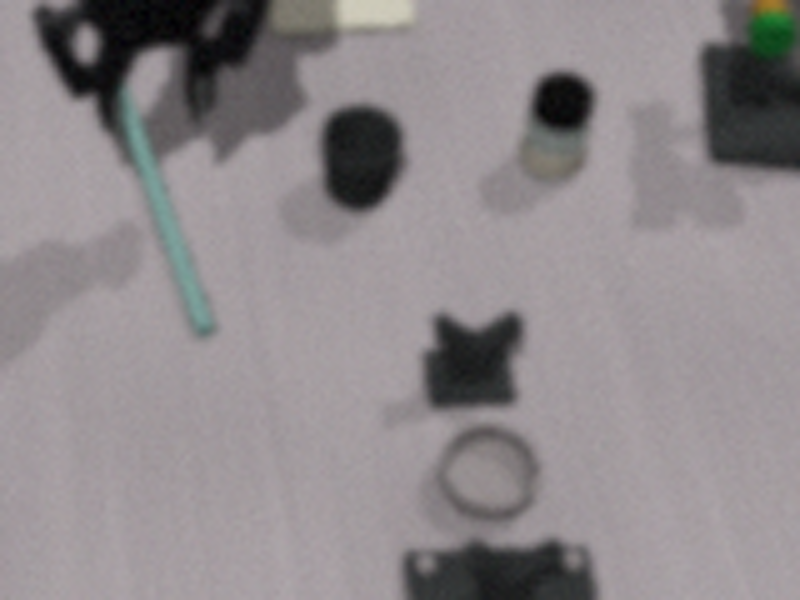

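Rest, dish and post line up at crop (472,370), (488,473) and (500,575). The rod runs from the gripper to its end at (205,328). I check the numbers.

```bash
python3 - <<'E'
from h import *
pt=lambda x,y,z:ray('side',(210+x/5,165+y/5),z)
pr=lambda n,X:print(n,'post frame',np.round(np.array([[.9962,-.0872],[.0872,.9962]])@(X[:2]-[.5845,-.316])*1000,1),np.round(X,4))
pr('dish',pt(488,473,.012))
F=(pt(428,405,.001)+pt(514,404,.001))/2
pr('rest',F+.018*np.array([.087,.996,0]))
pr('rest tips mid',(pt(440,318,.063)+pt(518,315,.063))/2)
e=pt(205,330,.006);print(e,e+.11*np.array([-.158,.987,0]))
E
```

```text
dish post frame [ 1.2 72.6] [ 0.5921 -0.2438  0.012 ]
rest post frame [ -0.6 142.5] [ 0.5963 -0.174   0.001 ]
rest tips mid post frame [ -0.6 142.6] [ 0.5963 -0.1739  0.063 ]
[ 0.44773181 -0.12531967  0.006     ] [ 0.43035181 -0.01674967  0.006     ]
```

move_arm(
  plan=[
    [0,0.001,0.03,0,0,0,0.5],
    [0,0.001,0.046,0,0,0,0.5],
    [0,0.001,0.05,0,0,0,0.5],
    [0,0.001,0.05,0,0,0,0.25],
    [0,0.001,0.05,0,0,0,0],
    [0,0.001,0.05,0,0,0,0],
    [0,0.001,0.05,0,0,0,0],
    [0,0.001,0.05,0,0,0,0],
  ],
  grip_force=30,
)

```text
clock: 15.45
ee_pos: [0.4315, -0.0148, 0.0046]
tcp_rot: [0.0, 0.649, 0.76, 0.0]
wrist_force: [0.1, -0.5, 0.7]
opening: 0.001
grasp_force: 0.0
```

```bash
python3 - <<'E'
from h import *
for n in('side','top'):
  s=shot(n,n+'10.png');si=s.astype(int)
  m=((si[...,1]-si[...,0]>12)*255).astype(np.uint8)
  c=[k for k in cv2.findContours(m,0,1)[0] if cv2.contourArea(k)>15]
  for k in c: print(n,cv2.boundingRect(k))
s=cv2.imread('pics/side10.png')
cv2.imwrite('pics/c10.png',cv2.resize(s[160:250,200:320],(800,600),interpolation=cv2.INTER_CUBIC))
go([.430,-.0148,.003],9)
E
```

```text
side (124, 230, 13, 9)
side (103, 228, 19, 13)
side (115, 210, 22, 24)
side (239, 200, 13, 32)
side (359, 167, 11, 10)
side (135, 73, 15, 7)
side (3, 5, 15, 25)
side (226, 0, 38, 61)
top (33, 304, 7, 21)
top (275, 192, 24, 7)
top (493, 114, 19, 42)
top (264, 59, 6, 11)
from [ 0.4315 -0.0148  0.0045] head 9.0 shift [ 0.0002 -0.0014  0.0015] turn [-0. -0. -0.] q7 0.49 t 15.55
```

View pics/c10.png

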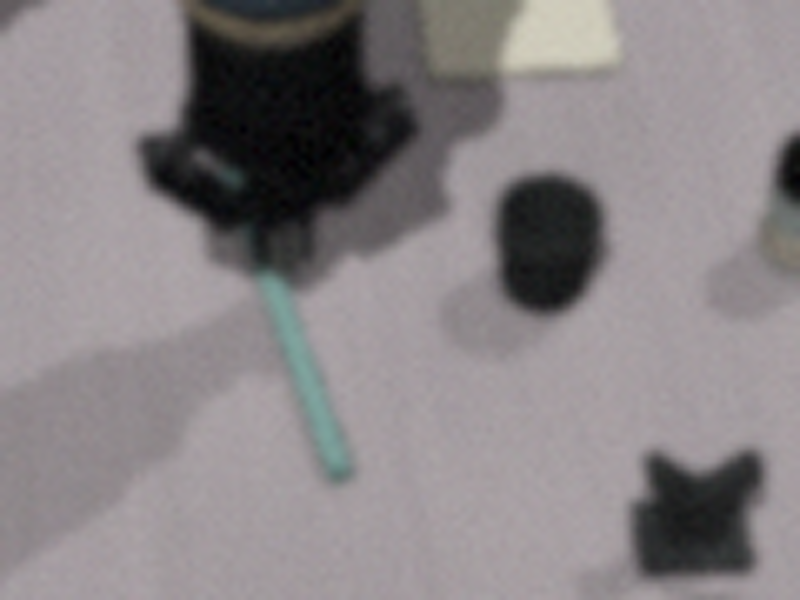

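```bash
python3 - <<'E'
from h import *
for z in(.0045,.0145,.03):
  q=(proj('side',[.4315,-.0148,z])-[200,160])*6.667;print(z,q)
print((proj('side',[.430,-.0148,.006])-[200,160])*6.667)
i=cv2.imread('pics/top10.png').astype(int);m=((i[...,1]-i[...,2]>10)*255).astype(np.uint8);m[:185]=0;m[215:]=0;m[:,:215]=0;m[:,305:]=0
y,x=np.nonzero(m);pts=np.array([ray('top',p,.006)[:2] for p in zip(x,y)],np.float32)*1000;print(cv2.minAreaRect(pts),pts.min(0),pts.max(0))
E
```

```text
0.0045 [278.64549804 287.71897237]
0.0145 [278.24749225 274.25756712]
0.03 [277.62018121 253.04056879]
[275.43053732 285.99831009]
((428.6942443847656, -0.9639968872070312), (86.69937896728516, 245.85939025878906), 0.6681884527206421) [ 384.0706   -123.696365] [471.57645 122.46287]
```

The fingers closed just above the rod. The rod's end is still at crop (340,478), and the fingertips show at y≈267 where about 288 was expected, so the tips sit some 12 mm higher than I reckoned. I open and go lower while watching the force.

move_arm(
  plan=[
    [0,-0.0015,-0.01,0,0,0,0.5],
    [0,-0.0015,-0.01,0,0,0,0.5],
    [0,-0.0015,0,0,0,0,0.5],
    [0,-0.0015,0.006,0,0,0,0.5],
    [0,-0.0015,0.01,0,0,0,0.5],
    [0,-0.0015,0.01,0,0,0,0.5],
  ],
)

```text
clock: 16.3
ee_pos: [0.4296, -0.0151, -0.006]
tcp_rot: [-0.0, 0.65, 0.76, -0.0]
wrist_force: [-0.0, -0.0, 0.6]
opening: 0.499
grasp_force: 0.0
```

move_arm(
  plan=[
    [0,0,0,0,0,0,0.3],
    [0,0,0,0,0,0,0.2],
    [0,0,0,0,0,0,0.2],
  ],
)

```text
clock: 16.68
ee_pos: [0.4301, -0.015, -0.0053]
tcp_rot: [0.0, 0.649, 0.76, 0.0]
wrist_force: [0.2, 0.1, 0.4]
opening: 0.204
grasp_force: 0.0
```

move_arm(
  plan=[
    [0,0,0,0,0,0,0.1],
    [0,0,0,0,0,0,0],
    [0,0,0,0,0,0,0],
    [0,0,0,0,0,0,0],
  ],
  grip_force=30,
)

```text
clock: 17.18
ee_pos: [0.43, -0.015, -0.0055]
tcp_rot: [0.0, 0.649, 0.76, -0.0]
wrist_force: [-0.2, 0.2, -0.1]
opening: -0.002
grasp_force: 0.0
```

```bash
cat >> h.py <<'E'
def rodline(f='side',n='x.png',z=.006):
    s=shot(f,n).astype(int);m=(s[...,1]-s[...,0]>12).astype(np.uint8)*255
    m[:170]=0;m[250:]=0;m[:,:215]=0;m[:,300:]=0
    c=max(cv2.findContours(m,0,1)[0],key=cv2.contourArea)
    mm=cv2.drawContours(np.zeros_like(m),[c],0,255,-1);y,x=np.nonzero(mm)
    p=np.array([ray(f,q,z)[:2] for q in zip(x,y)])*1000
    vx,vy,x0,y0=cv2.fitLine(p.astype(np.float32),2,0,.01,.01).ravel()
    print(f,len(p),'y range',p[:,1].min().round(1),p[:,1].max().round(1),'x at y=-15',round(x0+vx/vy*(-15-y0),1),'deg',round(np.degrees(np.arctan(vx/vy)),1))
E
python3 - <<'E'
from h import *
rodline('side','s11.png')
s=cv2.imread('pics/side9.png') if 0 else cv2.imread('pics/s9.png').astype(int)
g=cv2.imread('pics/s11.png',0)
for v in range(192,210): print(v,g[v,228:256])
E
```

```text
side 117 y range -125.3 -14.7 x at y=-15 428.2 deg -9.6
192 [25 12 16 16 16 16 19 15 14 18 13  6 11 12  6 12 10 15 13 18 28 32 35 42
 60 80 92 93]
193 [57 30 21 15 13 12 10 13 20 18 11  9 11 10 15 13 13 15 23 37 56 59 58 69
 77 90 94 92]
194 [102  64  37  14  10  11  13  19  18  14  10   8  12  17  15  16  15  25
  42  65  77  78  87  87  94  98  94  96]
195 [127  90  57  39  24  20  23  26  24  21  15  12  19  23  26  37  32  37
  57  81  88  92  95  96  94  95  97  92]
196 [137 108  81  64  51  47  47  51  50  32  18  17  23  38  45  52  49  43
  64  86  91  96  90  96  96  97  97  95]
197 [147 117  92  86  79  71  73  73  60  39  21  24  41  45  52  54  57  49
  64  82  93  96  97  97  94  97  97  99]
198 [153 137 109  98  87  92  91  83  68  39  22  28  46  57  48  54  50  45
  65  87  96  96  99 100 108 103 104 114]
199 [157 142 123 102  95  95  96  88  73  47  29  34  46  57  53  54  51  43
  60  84  97  99 110 121 128 126 131 142]
200 [161 154 139 119 107 100 100  94  78  60  39  33  48  58  49  55  57  56
  70  89 102 117 127 142 150 150 154 156]
201 [161 162 155 142 125 120 
[... 341 characters left out ...]
161 163 163 161 161 160 154 145 136 129 122 128 125 113 110 119
 134 149 160 164 161 164 159 161 161 164]
205 [163 162 161 164 162 161 155 150 145 145 142 136 137 144 145 131 131 142
 151 160 164 162 161 161 161 161 164 159]
206 [163 161 163 159 157 156 147 145 144 143 141 134 136 140 148 142 143 153
 160 164 163 160 159 163 161 163 163 161]
207 [159 159 154 154 152 147 140 141 140 137 137 137 135 137 148 149 147 152
 161 161 164 161 160 162 159 161 162 160]
208 [157 152 151 147 143 144 139 142 142 142 141 138 134 136 145 149 146 149
 158 160 162 162 163 164 159 161 161 161]
209 [148 144 145 143 141 141 141 140 140 141 140 136 134 132 145 151 144 147
 157 160 165 162 161 161 161 160 160 162]
```

The tip edge at v≈203 and both misses agree: the fingertips sit about 18 mm above the reported TCP. I go down to about -14 mm, still watching the force.

move_arm(
  plan=[
    [0,0,-0.005,0,0,0,0.4],
    [0,0,-0.005,0,0,0,0.4],
    [0,0,0.002,0,0,0,0.4],
    [0,0,0.006,0,0,0,0.4],
    [0,0,0.008,0,0,0,0.4],
    [0,0,0.008,0,0,0,0.3],
    [0,0,0.008,0,0,0,0.2],
    [0,0,0.008,0,0,0,0.2],
  ],
)

```text
clock: 18.23
ee_pos: [0.4301, -0.015, -0.0134]
tcp_rot: [0.0, 0.649, 0.76, 0.0]
wrist_force: [-0.3, 0.0, 0.4]
opening: 0.197
grasp_force: 0.0
```

move_arm(
  plan=[
    [0,0,0,0,0,0,0.1],
    [0,0,0,0,0,0,0],
    [0,0,0,0,0,0,0],
    [0,0,0,0,0,0,0],
  ],
  grip_force=30,
)

```text
clock: 18.73
ee_pos: [0.4299, -0.0151, -0.0133]
tcp_rot: [0.0, 0.649, 0.76, 0.0]
wrist_force: [-1.8, -0.2, 5.8]
opening: 0.098
grasp_force: 28.8
```

move_arm(
  plan=[
    [0,0,0,0,0,0,0.25],
    [0,0,0.002,0,0,0,0.25],
    [0,0,0.004,0,0,0,0.25],
    [0,0,0.004,0,0,0,0.25],
    [0,0,0.004,0,0,0,0],
    [0,0,0.004,0,0,0,0],
    [0,0,0.004,0,0,0,0],
  ],
  grip_force=40,
)

```text
clock: 19.6
ee_pos: [0.4299, -0.0151, -0.0175]
tcp_rot: [-0.0, 0.649, 0.76, -0.0]
wrist_force: [0.2, 0.1, 1.8]
opening: 0.11
grasp_force: 39.0
```

move_arm(
  plan=[
    [0,0,-0.04,0,0,0,0],
    [0,0,-0.08,0,0,0,0],
    [0,0,-0.12,0,0,0,0],
    [0,0,-0.13,0,0,0,0],
    [0,0,-0.13,0,0,0,0],
  ],
)

```text
clock: 20.23
ee_pos: [0.4303, -0.0147, 0.1126]
tcp_rot: [0.0, 0.649, 0.761, 0.001]
wrist_force: [-0.2, 0.7, -1.0]
opening: 0.116
grasp_force: 39.2
```

```bash
python3 - <<'E'
from h import *
go([.5906,-.2463,.112],-5)
print(env.get_obs()['opening'])
E
```

```text
from [ 0.4303 -0.0147  0.1126] head 9.0 shift [-0.2539  0.122   0.0008] turn [ 0.001 -0.     0.245] q7 0.38 t 20.225
0.11561436446884452
```

move_arm(
  plan=[
    [-0.03,0.015,0,0,0,0.03,0],
    [-0.07,0.035,0,0,0,0.06,0],
    [-0.11,0.055,0,0,0,0.1,0],
    [-0.15,0.07,0,0,0,0.14,0],
    [-0.19,0.09,0,0,0,0.18,0],
    [-0.23,0.11,0,0,0,0.22,0],
    [-0.25,0.12,0,0,0,0.245,0],
    [-0.254,0.122,0,0,0,0.245,0],
    [-0.254,0.122,0.03,0,0,0.245,0],
    [-0.254,0.122,0.05,0,0,0.245,0],
    [-0.254,0.122,0.05,0,0,0.245,0],
    [-0.254,0.122,0.05,0,0,0.245,0],
  ],
)

```text
clock: 21.72
ee_pos: [0.5901, -0.2465, 0.0627]
tcp_rot: [-0.0, 0.737, 0.675, 0.0]
wrist_force: [0.5, -0.0, 0.2]
opening: 0.118
grasp_force: 39.2
```

```bash
python3 - <<'E'
from h import *
go([.5906,-.2463,.027],-5)
s=shot('side','s12.png')
cv2.imwrite('pics/c12.png',cv2.resize(s[185:305,230:390,::-1],(800,600),interpolation=cv2.INTER_CUBIC))
E
```

```text
from [ 0.5901 -0.2465  0.0627] head -5.0 shift [0.0002 0.0005 0.0357] turn [-0. -0. -0.] q7 0.58 t 21.725
```

View pics/c12.png

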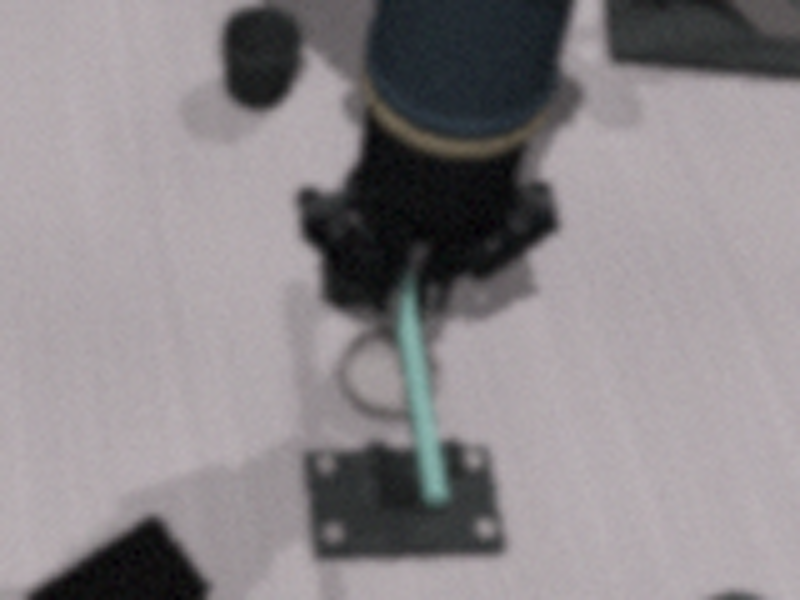

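The rod is held, running from the gripper to its near end at crop (437,495), which shows over the post. I check the heading and any droop.

```bash
python3 - <<'E'
from h import *
pt=lambda x,y,z:ray('side',(230+x/5,185+y/5),z)
for z in(.07,.086,.1):
  a=pt(407,300,z);b=pt(436,493,z);print(z,a,b,np.degrees(np.arctan2(*(a-b)[[0,1]])))
E=np.array([.590-.0087*1.1,-.2465-.1096,.086]);q=(proj('side',E)-[230,185])*5;print('expected end',E,q, 'mid',(proj('side',[.59,-.2465,.086])-[230,185])*5)
E
```

```text
0.07 [ 0.59770693 -0.23404891  0.07      ] [ 0.58685664 -0.34638454  0.07      ] 5.516978659690561
0.086 [ 0.59343057 -0.24394412  0.086     ] [ 0.58278732 -0.35413614  0.086     ] 5.516978659690537
0.1 [ 0.58968875 -0.25260242  0.1       ] [ 0.57922667 -0.36091879  0.1       ] 5.5169786596905634
expected end [ 0.58043 -0.3561   0.086  ] [432.19030006 497.20638674] mid [401.67325916 304.76033337]
```

move_arm(
  plan=[
    [0,-0.001,0.02,0,0,0,0],
    [0,-0.001,0.03,0,0,0,0],
    [0,-0.001,0.035,0,0,0,0],
    [0,-0.001,0.037,0,0,0,0],
    [0,-0.001,0.037,0,0,0,0],
    [0,-0.001,0.037,0,0,0,0],
  ],
)

```text
clock: 22.52
ee_pos: [0.5894, -0.2469, 0.0259]
tcp_rot: [0.0, 0.738, 0.675, 0.0]
wrist_force: [0.7, -0.1, -0.9]
opening: 0.118
grasp_force: 39.2
```

move_arm(
  plan=[
    [0,0,0.001,0,0,0,0],
    [0,0,0.0015,0,0,0,0],
    [0,0,0.0015,0,0,0,0],
  ],
)

```text
clock: 22.9
ee_pos: [0.5895, -0.2469, 0.0252]
tcp_rot: [0.0, 0.738, 0.675, 0.0]
wrist_force: [-2.5, 0.8, 9.9]
opening: 0.114
grasp_force: 40.3
```

Contact. I release gently and rise.

move_arm(
  plan=[
    [0,0,0,0,0,0,0.15],
    [0,0,0,0,0,0,0.25],
    [0,0,0,0,0,0,0.4],
    [0,0,0,0,0,0,0.4],
    [0,0,-0.03,0,0,0,0.5],
    [0,0,-0.07,0,0,0,0.7],
    [0,0,-0.12,0,0,0,1],
    [0,0,-0.15,0,0,0,1],
  ],
)

```text
clock: 23.9
ee_pos: [0.5897, -0.2473, 0.1765]
tcp_rot: [0.001, 0.738, 0.675, 0.0]
wrist_force: [0.9, 0.2, 0.0]
opening: 0.998
grasp_force: 0.0
```

```bash
python3 - <<'E'
from h import *
go([.425,-.348,.10],117)
s=shot('side','s13.png').astype(int)
m=(s[...,1]-s[...,0]>12).astype(np.uint8)*255;m[:200]=0;m[300:]=0;m[:,:270]=0;m[:,350:]=0
for c in cv2.findContours(m,0,1)[0]:
  if cv2.contourArea(c)<15: continue
  p=np.array([ray('side',q[0],.0485)[:2] for q in c])-[.5845,-.316]
  p=(np.array([[.9962,-.0872],[.0872,.9962]])@p.T).T*1000
  print(p.min(0),p.max(0),cv2.minAreaRect(p.astype(np.float32)))
E
```

```text
from [ 0.5897 -0.2473  0.1765] head -5.1 shift [-0.1147 -0.1554  0.0763] turn [ 0.003 -0.     1.011] q7 0.52 t 23.9
[ -9.29088737 -41.96444887] [  7.53296714 182.26601516] ((-0.8979253768920898, 70.14698791503906), (16.64473533630371, 224.2334442138672), 0.07579337805509567)
```

The rod lies in both notches, centred at 70 mm along post y and within 1° of it. Next the block.

move_arm(
  plan=[
    [-0.01,-0.015,0,0,0,0.15,0.85],
    [-0.03,-0.045,0,0,0,0.3,0.85],
    [-0.05,-0.075,0,0,0,0.45,0.85],
    [-0.08,-0.11,0.02,0,0,0.6,0.85],
    [-0.1,-0.14,0.05,0,0,0.75,0.85],
    [-0.115,-0.155,0.076,0,0,0.9,0.85],
    [-0.115,-0.155,0.1,0,0,1.011,0.85],
    [-0.115,-0.155,0.12,0,0,1.011,0.85],
    [-0.115,-0.155,0.12,0,0,1.011,0.85],
  ],
)

```text
clock: 25.08
ee_pos: [0.4239, -0.3471, 0.0528]
tcp_rot: [-0.001, 0.972, 0.234, -0.001]
wrist_force: [0.8, -0.1, 1.8]
opening: 0.854
grasp_force: 0.0
```

```bash
python3 - <<'E'
from h import *
go([.425,-.348,-.016],117)
s=cv2.imread('pics/s13.png',0);m=np.zeros_like(s);m[280:330,225:280]=(s[280:330,225:280]<60)*255
c=max(cv2.findContours(m,0,1)[0],key=cv2.contourArea)
p=np.array([ray('side',q[0],.015)[:2] for q in c],np.float32)*1000;print(cv2.minAreaRect(p))
E
```

```text
from [ 0.4239 -0.3471  0.0528] head -63.0 shift [0.0007 0.0015 0.0688] turn [-0.002  0.001  0.001] q7 0.13 t 25.075
((425.9183349609375, -355.5614929199219), (80.1344223022461, 51.77383804321289), 27.554250717163086)
```

move_arm(
  plan=[
    [0,0.004,0.03,0,0,0,0.85],
    [0,0.004,0.05,0,0,0,0.85],
    [0,0.004,0.06,0,0,0,0.85],
    [0,0.004,0.068,0,0,0,0.85],
    [0,0.004,0.069,0,0,0,0.85],
    [0,0.004,0.069,0,0,0,0.85],
  ],
)

```text
clock: 25.82
ee_pos: [0.4267, -0.3515, -0.0145]
tcp_rot: [0.0, 0.972, 0.234, 0.0]
wrist_force: [0.5, 0.4, -0.4]
opening: 0.85
grasp_force: 0.0
```

move_arm(
  plan=[
    [0,0,0,0,0,0,0.65],
    [0,0,0,0,0,0,0.48],
    [0,0,0,0,0,0,0.48],
    [0,0,0,0,0,0,0.48],
  ],
  grip_force=40,
)

```text
clock: 26.32
ee_pos: [0.4267, -0.3514, -0.0143]
tcp_rot: [0.0, 0.972, 0.234, 0.0]
wrist_force: [-1.0, 0.7, 6.5]
opening: 0.572
grasp_force: 41.3
```

move_arm(
  plan=[
    [0,0,-0.03,0,0,0,0.45],
    [0,0,-0.07,0,0,0.1,0.45],
    [0,0,-0.12,0,0,0.2,0.45],
    [0,0,-0.14,0,0,0.35,0.45],
    [0,0,-0.14,0,0,0.46,0.45],
  ],
)

```text
clock: 26.95
ee_pos: [0.4273, -0.3517, 0.1269]
tcp_rot: [0.001, 1.0, 0.004, 0.001]
wrist_force: [0.6, 1.2, -1.6]
opening: 0.571
grasp_force: 42.7
```

```bash
python3 - <<'E'
from h import *
s=cv2.imread('pics/side0.png',0);m=np.zeros_like(s);m[145:177,255:298]=(s[145:177,255:298]>188)*255
c=max(cv2.findContours(m,0,1)[0],key=cv2.contourArea)
p=np.array([ray('side',q[0],.008)[:2] for q in c],np.float32)*1000;print(cv2.minAreaRect(p),s[160,265:290:4],s[185,280])
go([.574,.165,.12],-91)
E
```

```text
((587.7632446289062, 125.14398956298828), (0.0, 0.0), 0.0) [182 185 184 187 185 184 181] 121
from [ 0.4273 -0.3517  0.1269] head -89.5 shift [ 0.1508 -0.5155  0.0066] turn [ 0.002 -0.003  0.025] q7 -0.3 t 26.95
```

move_arm(
  plan=[
    [0.015,-0.05,0,0,0,0,0.45],
    [0.03,-0.1,0,0,0,0,0.45],
    [0.045,-0.15,0,0,0,0,0.45],
    [0.06,-0.2,0,0,0,0.02,0.45],
    [0.075,-0.25,0,0,0,0.025,0.45],
    [0.09,-0.3,0,0,0,0.025,0.45],
    [0.105,-0.35,0,0,0,0.025,0.45],
    [0.12,-0.4,0,0,0,0.025,0.45],
    [0.135,-0.45,0,0,0,0.025,0.45],
    [0.146,-0.5,0,0,0,0.025,0.45],
    [0.151,-0.5155,0.02,0,0,0.025,0.45],
    [0.151,-0.5155,0.06,0,0,0.025,0.45],
  ],
)

```text
clock: 28.45
ee_pos: [0.5723, 0.1679, 0.0647]
tcp_rot: [-0.0, 1.0, -0.005, 0.001]
wrist_force: [0.1, -0.8, -1.9]
opening: 0.57
grasp_force: 42.7
```

```bash
python3 - <<'E'
from h import *
s=cv2.imread('pics/side0.png',0);m=np.zeros_like(s);m[145:177,255:298]=(s[145:177,255:298]>165)*255
c=max(cv2.findContours(m,0,1)[0],key=cv2.contourArea)
p=np.array([ray('side',q[0],.008)[:2] for q in c],np.float32)*1000;print(cv2.minAreaRect(p))
go([.574,.165,-.0055],-91)
i=shot('side','s14.png')
E
```

```text
((572.1653442382812, 163.24392700195312), (98.16548156738281, 96.8897705078125), 88.73384094238281)
from [0.5723 0.1679 0.0647] head -90.6 shift [0.0015 0.0029 0.0702] turn [-0.001 -0.002  0.007] q7 -1.15 t 28.45
```

move_arm(
  plan=[
    [0.001,0.002,0.03,0,0,0,0.45],
    [0.001,0.002,0.05,0,0,0,0.45],
    [0.001,0.002,0.06,0,0,0,0.45],
    [0.001,0.002,0.065,0,0,0,0.45],
    [0.001,0.002,0.068,0,0,0,0.45],
    [0.001,0.002,0.068,0,0,0,0.45],
  ],
)

```text
clock: 29.25
ee_pos: [0.5726, 0.1641, -0.0026]
tcp_rot: [-0.0, 1.0, -0.007, 0.0]
wrist_force: [-0.5, 0.5, -1.5]
opening: 0.568
grasp_force: 42.7
```

```bash
python3 - <<'E'
from h import *
go([.573,.1645,-.0065],-91)
i=shot('side','s15.png');g=cv2.cvtColor(i,cv2.COLOR_RGB2GRAY)
print(env.get_obs()['wrist_force'])
E
```

```text
from [ 0.5726  0.1641 -0.0026] head -90.8 shift [ 0.0004 -0.0004  0.0039] turn [-0.    -0.     0.004] q7 -1.07 t 29.25
[ 0.00210204  0.40323065 -1.55078161]
```

move_arm(
  plan=[
    [0,0,0.002,0,0,0,0.45],
    [0,0,0.0035,0,0,0,0.45],
    [0,0,0.0035,0,0,0,0.45],
    [0,0,0.0035,0,0,0,0.65],
    [0,0,0.0035,0,0,0,0.8],
    [0,0,0.0035,0,0,0,0.8],
    [0,0,-0.03,0,0,0,0.9],
    [0,0,-0.08,0,0,0,0.9],
    [0,0,-0.12,0,0,0,0.9],
  ],
)

```text
clock: 30.42
ee_pos: [0.5726, 0.1637, 0.1187]
tcp_rot: [0.0, 1.0, -0.007, 0.0]
wrist_force: [0.1, 0.7, -1.0]
opening: 0.901
grasp_force: 0.0
```

```bash
python3 - <<'E'
from h import *
i=shot('side','s16.png');g=cv2.cvtColor(i,cv2.COLOR_RGB2GRAY)
go([.4222,.3665,.10],-91)
s=cv2.imread('pics/side0.png').astype(int);m=((s[...,2]-s[...,0]>45)*255).astype(np.uint8);m[:115]=0;m[132:]=0;m[:,:220]=0;m[:,240:]=0
x,y,w,h=cv2.boundingRect(m);print(x,y,w,h,ray('side',(x+w/2-.5,y+h/2-.5),.02))
m=np.zeros_like(g);m[135:180,250:300]=(g[135:180,250:300]<70)*255
c=max(cv2.findContours(m,0,1)[0],key=cv2.contourArea);print(cv2.boundingRect(c))
p=np.array([ray('side',q[0],.024)[:2] for q in c],np.float32)*1000;print(cv2.minAreaRect(p))
E
```

```text
from [0.5748 0.1633 0.1234] head -90.8 shift [-0.1557 -0.201   0.0227] turn [-0.001 -0.006  0.003] q7 -1.21 t 30.475
224 117 11 14 [0.42175263 0.36605927 0.02      ]
(266, 151, 23, 14)
((570.99560546875, 156.6327667236328), (79.83161926269531, 60.19276428222656), 0.6253765821456909)
```

move_arm(
  plan=[
    [-0.03,-0.04,0,0,0,0,0.9],
    [-0.06,-0.08,0,0,0,0,0.9],
    [-0.09,-0.12,0,0,0,0,0.9],
    [-0.12,-0.16,0,0,0,0,0.9],
    [-0.145,-0.19,0.01,0,0,0,0.9],
    [-0.156,-0.202,0.04,0,0,0,0.9],
    [-0.156,-0.202,0.06,0,0,0,0.9],
    [-0.156,-0.202,0.06,0,0,0,0.9],
    [-0.156,-0.202,0.06,0,0,0,0.9],
  ],
)

```text
clock: 31.6
ee_pos: [0.4205, 0.3669, 0.0578]
tcp_rot: [-0.0, 1.0, -0.008, 0.001]
wrist_force: [1.0, -0.7, -0.3]
opening: 0.901
grasp_force: 0.0
```

```bash
python3 - <<'E'
from h import *
go([.422,.3665,-.006],-91)
i=cv2.cvtColor(shot('top','t17.png'),cv2.COLOR_RGB2GRAY)
m=np.zeros_like(i);m[125:180,178:228]=(i[125:180,178:228]<70)*255
c=max(cv2.findContours(m,0,1)[0],key=cv2.contourArea)
p=np.array([ray('top',q[0],.028)[:2] for q in c],np.float32)*1000;print(cv2.minAreaRect(p))
E
```

```text
from [0.4205 0.3669 0.0578] head -90.9 shift [0.0014 0.0004 0.0638] turn [-0.    -0.001  0.002] q7 -1.49 t 31.6
((568.5552368164062, 162.3527069091797), (73.65135192871094, 47.702510833740234), 0.6630180478096008)
```

move_arm(
  plan=[
    [0.001,0,0.03,0,0,0,0.9],
    [0.001,0,0.055,0,0,0,0.9],
    [0.001,0,0.063,0,0,0,0.9],
    [0.001,0,0.063,0,0,0,0.9],
    [0.001,0,0.063,0,0,0,0.6],
    [0.001,0,0.063,0,0,0,0.4],
    [0.001,0,0.063,0,0,0,0.4],
    [0.001,0,0.063,0,0,0,0.4],
  ],
  grip_force=45,
)

```text
clock: 32.65
ee_pos: [0.4206, 0.3682, -0.0048]
tcp_rot: [-0.001, 1.0, -0.007, 0.001]
wrist_force: [-3.0, -1.0, 9.0]
opening: 0.502
grasp_force: 44.8
```

move_arm(
  plan=[
    [0,0,-0.04,0,0,0,0.4],
    [0,0,-0.08,0,0,0,0.4],
    [0,0,-0.11,0,0,0,0.4],
    [0.03,0.04,-0.11,0,0,0,0.4],
    [0.06,0.08,-0.11,0,0,0,0.4],
    [0.09,0.12,-0.11,0,0,0,0.4],
    [0.12,0.16,-0.11,0,0,0,0.4],
    [0.14,0.19,-0.11,0,0,0,0.4],
    [0.145,0.203,-0.1,0,0,0,0.4],
    [0.145,0.203,-0.07,0,0,0,0.4],
    [0.145,0.203,-0.06,0,0,0,0.4],
    [0.145,0.203,-0.06,0,0,0,0.4],
  ],
)

```text
clock: 34.15
ee_pos: [0.5615, 0.1638, 0.0535]
tcp_rot: [0.0, 1.0, -0.006, -0.001]
wrist_force: [0.2, 0.0, -1.7]
opening: 0.502
grasp_force: 47.0
```

```bash
python3 - <<'E'
from h import *
go([.5695,.163,.0235],-91)
s=shot('side','s18.png').astype(int);m=((s[...,0]-s[...,2]>35)*255).astype(np.uint8);m[:100]=0;m[180:]=0;m[:,:250]=0;m[:,300:]=0
c=max(cv2.findContours(m,0,1)[0],key=cv2.contourArea);x,y,w,h=cv2.boundingRect(c);z=env.get_obs()['ee_pos'][2]+.0048
print(x,y,w,h,ray('side',(x+w/2-.5,y+h-1),z))
E
```

```text
from [0.5615 0.1638 0.0535] head -90.7 shift [0.008  0.0007 0.03  ] turn [0.    0.002 0.005] q7 -1.14 t 34.15
294 108 6 18 [0.66104505 0.28037758 0.0590096 ]
```

move_arm(
  plan=[
    [0.006,0.001,0.01,0,0,0,0.4],
    [0.006,0.001,0.02,0,0,0,0.4],
    [0.006,0.001,0.025,0,0,0,0.4],
    [0.006,0.001,0.025,0,0,0,0.4],
    [0.006,0.001,0.025,0,0,0,0.4],
  ],
)

```text
clock: 34.83
ee_pos: [0.5685, 0.1619, 0.0292]
tcp_rot: [0.0, 1.0, -0.007, 0.0]
wrist_force: [-0.0, -0.5, -1.9]
opening: 0.499
grasp_force: 47.0
```

```bash
python3 - <<'E'
from h import *
go([.5695,.163,.0235],-91)
s=shot('side','s19.png').astype(int);m=((s[...,0]-s[...,2]>30)*255).astype(np.uint8);m[:125]=0;m[180:]=0;m[:,:255]=0;m[:,292:]=0
c=max(cv2.findContours(m,0,1)[0],key=cv2.contourArea);x,y,w,h=cv2.boundingRect(c);z=env.get_obs()['ee_pos'][2]+.0048
print(x,y,w,h,z,ray('side',(x+w/2-.5,y+h-.5),z))
g=cv2.imread('pics/s19.png',0);print(g[160:174,276])
cv2.imwrite('pics/c19.png',cv2.resize(s[125:185,240:320,::-1].astype(np.uint8),(800,600),interpolation=cv2.INTER_CUBIC))
E
```

```text
from [0.5685 0.1619 0.0292] head -90.8 shift [ 0.001  -0.0011  0.0057] turn [ 0.    -0.     0.004] q7 -1.11 t 34.825
270 143 13 17 0.03402539248132219 [0.56417019 0.13786978 0.03402539]
[ 19  11  11  23  70 126 165 183 193 185 164 142 144 147]
```

View pics/c19.png

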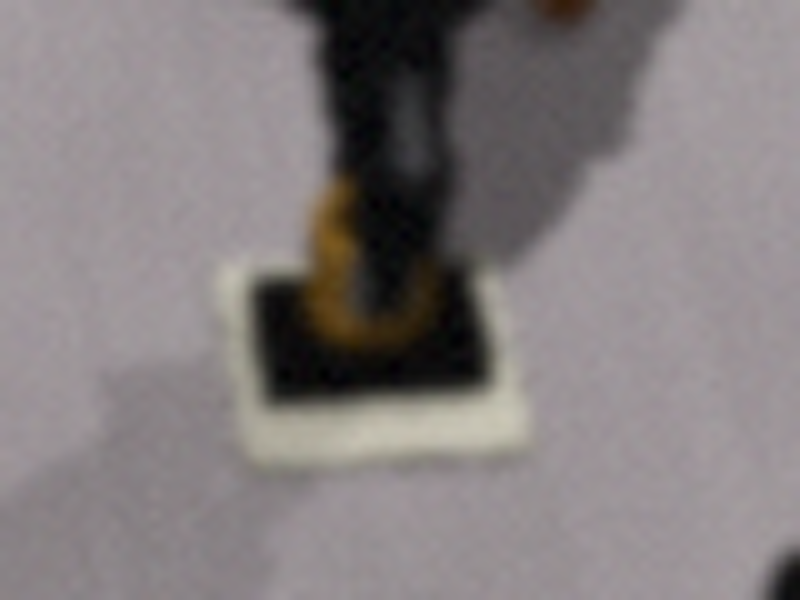

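The block is central on the tile at crop (375,340), and the mould is just above its middle at (370,300). I lower and release.

move_arm(
  plan=[
    [0.001,-0.001,0.003,0,0,0,0.4],
    [0.001,-0.001,0.005,0,0,0,0.4],
    [0.001,-0.001,0.006,0,0,0,0.4],
    [0.001,-0.001,0.006,0,0,0,0.4],
  ],
)

```text
clock: 35.38
ee_pos: [0.5693, 0.1631, 0.0233]
tcp_rot: [-0.0, 1.0, -0.007, -0.0]
wrist_force: [-1.6, 1.2, 3.8]
opening: 0.5
grasp_force: 47.5
```

move_arm(
  plan=[
    [0,0,0,0,0,0,0.6],
    [0,0,0,0,0,0,0.8],
    [0,0,0,0,0,0,0.9],
    [0,0,-0.03,0,0,0,0.9],
    [0,0,-0.08,0,0,0,0.9],
    [-0.03,-0.04,-0.15,0,0,0,0.9],
    [-0.06,-0.08,-0.15,0,0,0,0.9],
    [-0.09,-0.12,-0.15,0,0,0,0.9],
    [-0.11,-0.17,-0.15,0,0,0,0.9],
    [-0.13,-0.22,-0.15,0,0,0,0.9],
    [-0.13,-0.22,-0.15,0,0,0,0.9],
    [-0.13,-0.22,-0.15,0,0,0,0.9],
  ],
)

```text
clock: 36.88
ee_pos: [0.4424, 0.3841, 0.173]
tcp_rot: [0.0, 1.0, -0.007, 0.0]
wrist_force: [-0.0, -0.6, 1.0]
opening: 0.901
grasp_force: 0.0
```

```bash
python3 - <<'E'
from h import *
print(env.get_obs()['ee_pos'])
s=shot('side','s20.png').astype(int);t=shot('top','t20.png').astype(int)
def mould(n,a,box,z):
  m=((a[...,0]-a[...,2]>22)*255).astype(np.uint8);k=np.zeros_like(m);x0,y0,x1,y1=box;k[y0:y1,x0:x1]=m[y0:y1,x0:x1]
  c=max(cv2.findContours(k,0,1)[0],key=cv2.contourArea);x,y,w,h=cv2.boundingRect(c);print(n,'mould',x,y,w,h,ray(n,(x+w/2-.5,y+h/2-.5),z))
mould('side',s,(255,130,292,180),.048);mould('top',t,(180,125,228,180),.055)
for n,a,z,b in(('side',s,.02,(255,135,300,180)),('top',t,.026,(178,125,228,180))):
  d=(a.max(2)<70);k=np.zeros(d.shape,np.uint8);k[b[1]:b[3],b[0]:b[2]]=d[b[1]:b[3],b[0]:b[2]]*255
  c=max(cv2.findContours(k,0,1)[0],key=cv2.contourArea);p=np.array([ray(n,q[0],z)[:2] for q in c],np.float32)*1000;print(n,'block',cv2.minAreaRect(p))
m=(s[...,1]-s[...,0]>12).astype(np.uint8)*255;m[:200]=0;m[300:]=0;m[:,:270]=0;m[:,350:]=0
c=max(cv2.findContours(m,0,1)[0],key=cv2.contourArea)
p=np.array([ray('side',q[0],.0485)[:2] for q in c])-[.5845,-.316];p=(np.array([[.9962,-.0872],[.0872,.9962]])@p.T).T*1000
print('rod',cv2.minAreaRect(p.astype(np.float32)))
d=np.abs(s-cv2.imread('pics/side0.png')[:,:,::-1].astype(int)).max(2)[175:205,265:335];print('pot/jar diff px',(d>40).sum())
E
```

```text
[0.44242955 0.38407648 0.17299009]
side mould 270 143 15 18 [0.57079817 0.16186526 0.048     ]
top mould 193 139 16 18 [0.5709466  0.16245347 0.055     ]
side block ((570.3740844726562, 158.8484344482422), (57.24052810668945, 77.3581314086914), 88.23126220703125)
top block ((569.154541015625, 162.38784790039062), (45.89948272705078, 74.97879028320312), 88.86773681640625)
rod ((-1.1883692741394043, 70.13763427734375), (15.929437637329102, 224.23841857910156), 0.23786868155002594)
pot/jar diff px 0
```

Every placing is within tolerance, so I hand in.

```bash
python3 -c "
from cell import env
print(env.hand_in())"
```

```text
the job is handed in; nothing more can be done
None
```

I set up the glass bench and handed it in at about 37 s of the 112 s; my last camera measurements put every piece within tolerance, but the hand-in gave no verdict.

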